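# Pile the game tins in the tray and slide it under the riser

### The job

Put the blue and the yellow game tin, in either order, on top of the red one that already lies in the wooden tray, so that the three make one square, flush pile. Then slide the loaded tray by its pull, pull side last, into the empty middle bay of the white shelf riser until it is fully home, with the pile still square. Let go, and leave the riser's vase and succulent and the other things on the table undisturbed.

Things in the scene. Friction and masses are not known exactly. Their poses are not given: they have to be found in the camera images.
- tray: loose shallow light-wood tray, 160 long (x) x 100 wide (y); floor 6 thick, side and rear rims 5 thick with their top 18 above the table, front panel at x = -80 mm, 8 thick with its top at 40. Origin at the centre of its underside; x points from the front (with the pull) to the rear, z up. 0.4 kg. Inside 147 x 90
- tray_front (a point): point on the tray's outer front face, middle, at the height of the underside (80 mm to -x of the tray's origin); same axes as the tray
- tray_pull (a point): grip point in the tray's pull: a dark wooden bar of 28 wide (y) x 28 high that sticks out 65 mm from the front panel; its underside is 22 and its top 50 above the table. The point lies 45 mm ahead of the front panel, 125 mm to -x of the tray's origin, at mid height (36 mm); same axes as the tray
- tin_red: red flat closed tin of games, 120 long (its x) x 60 wide (its y) x 20 high, 130 g, white card with a coloured dot on top; origin at the centre of its underside, z up. It starts lying in the tray, on the tray floor, and is the bottom of the pile
- tin_blue: blue flat closed tin of games, 120 long (its x) x 60 wide (its y) x 20 high, 130 g, white card with a coloured dot on top; origin at the centre of its underside, z up. It starts on the table to one side of the tray
- tin_yellow: yellow flat closed tin of games, 120 long (its x) x 60 wide (its y) x 20 high, 130 g, white card with a coloured dot on top; origin at the centre of its underside, z up. It starts on the table to the other side of the tray
- riser: fixed white shelf riser, 420 wide (y) x 178 deep (x) x 92 high, open to -x, side bays full. Its top board is clear over the empty middle bay, which is 112 wide, 76 high, 163 deep to the back panel; its floor is the table. Origin on the table at the middle of this bay's mouth; x points into the bay, z up. Fully home, the tray's front panel is level with the front edge, only the pull stands out
- vase: green vase of glass tulips standing on the riser's top board on one side, 62 wide, about 135 high; origin under its centre. Leave alone
- succulent: terracotta pot with a succulent standing on the riser's top board on the other side, 60 wide, 65 high; origin under its centre. Leave alone
- mug: blue mug on the table, 80 across, 90 high; origin under its centre. Leave alone
- toy_car: red toy car on the table, 110 x 56 x 65; origin under its centre. Leave alone
- candle: glass jar on the table, 66 across, 75 high; origin under its centre. Leave alone
- books: pile of three books on the table, 170 x 120 x 62; origin under its centre. Leave alone
Not all that is in view belongs to the job. Leave any pink look-alike of the tray alone.

How it is judged:
By the outcome, as a careful person would: the job done as asked, in the order asked, and still so for the second after the job is handed in, with the robot touching nothing.
It also fails if it takes over 72 s, if anything falls off the work surface, if the arm or the gripper's body presses on something with over 40 N, if the wrist force passes 120 N, or if a joint passes its speed limit or range.

### The arm

A 6-joint arm with a two-finger parallel gripper is mounted at the origin on the work surface. World frame = base frame: x ahead of the robot, y to its left, z up, the work surface at z = 0. Lengths are in m, angles in rad, forces in N, time in s.
With the tool pointing down it reaches from about 0.425 to 0.95 m from the base axis. Payload 3.5 kg.
Tool frame: the origin (TCP) lies at the very end of the fingers, on their centre line; the grasp point (between the pads) lies 19 mm behind it (ctrl.pinch_z is the distance from the TCP to the grasp point, in m); z points along the fingers, y is the line along which they close (so a half turn about z gives the same grasp; the last joint's range is limited). The gripper opens to 85 mm and grips with 20 to 120 N. Pads are 22 mm wide; open, the fingers measure 114 mm over their backs; the gripper's body (76 mm by 85 mm) begins 54 mm behind the grasp point. The pads swing forward as they close: fully open they stand 13 mm farther back than shut.
Start: joints at [1.159, 0.286, 1.577, -0, 1.279, -0.15], TCP at [0.175, 0.652, 0.231] pointing down, gripper open.
Joint ranges: [-2.77, 2.77], [-0.9, 2.22], [0.21, 2.48], [-1.53, 4.67], [0.24, 2.81], [-2.84, 2.84]. Speed limits (rad/s): [2.79, 2.79, 3.14, 3.14, 3.14, 3.14].

### API

Orientations are given as a unit quaternion [x, y, z, w].
In Python, from plant import ctrl gives the robot as it stands. The module is installed in compiled form; this text tells all that it offers.
- The arm moves only by the shell command python3 -m crank 'ROWS' [OPENING] [FORCE]. ROWS is JSON, a list of rows, each a list of 6 numbers: the shift along the tool's x, y, z in cm, then the turn, a rotation vector about the tool's x, y, z in rad. In form: [[tx, ty, tz, rx, ry, rz], ...]. A call has 1 to 10 rows; each row is the pose to reach, as a shift and turn from the pose commanded when the call began, along the tool's axes at that moment; what a row does not reach only later rows make up. A row lasts 1/10 s, in which the tool goes at most 50 mm and 8.59 degrees, less where a joint would pass 70% of its speed; a pose out of reach is approached as far as the arm can. A call with a gripper value outside its range is refused whole. OPENING is the opening, from 0 (shut) to 1 (fully open), set as the call begins (- or left out, the last holds). The fingers move at their own pace and stop on an object; FORCE is the grip in N (left out, the last holds). Time passes only in rows, so rows that repeat a pose let the fingers close. It gives the time, the measured TCP pose, the force, the opening and the grip force at its end, in the units of the state.
- ctrl.get_state(): the state, without advancing time (a new reading comes with each control period).
- ctrl.read_camera(name): name is "scene" or "top" or "wrist"; returns (picture, depth): 400x640x3 uint8, blue, green, red; 400x640 float32, m along the optical axis (not along the pixel's ray), 0 where there is no reading.
- ctrl.camera_info(name): a dict with "K" (3x3 intrinsics, pixels), "origin" and "orientation" of the camera in the world. Camera axes: x right, y down, z forward; pixel columns grow to the right and rows downward; lengths in m; the calibration is good to about 2 mm. The wrist camera is an equidistant fisheye: a pixel r from the principal point sees the ray r / f radians off the axis. A picture is of the moment at which its call begins: read the wrist's pose just before it. camera_info takes no time and is no camera call; for the wrist camera it gives the pose at the moment of the call.
- ctrl.sign_off(): hands the job in; it is judged then, once.
The state is a dict: "time": time; "qpos": joint angles; "dq": joint speeds; "joint_efforts": joint torques, N m; "eef_pos": TCP position; "tcp_rot": TCP orientation; "contact_force": force on the tool from outside, world axes, zero at the start; "wrist_torque": the same for the moment, N m; "opening": opening from 0.0 (shut) to 1.0 (fully open); "finger_force": force on a finger pad.
Only numpy, scipy, OpenCV 4.12 (cv2) and the standard library are available. Lean on these libraries where they do the work, as an engineer would, in place of code of your own. Each camera call takes 0.05 s, during which the arm holds its last target. There are 200 camera calls.

## Working session

There is one attempt and no reset: what is moved stays moved. The work goes in short steps, Python scripts to look and compute and a shell command to move; the robot and the scene stay as the last step left them, time stands still between calls to the robot, and variables do not carry over. Pictures are saved under pics/ and viewed, at most 10 in all, crops included, and the job is handed in when it is done.

```bash
mkdir -p pics
python3 - <<'E'
from plant import ctrl
import cv2,numpy as np
for n in("scene","top"):
    p,d=ctrl.read_camera(n); cv2.imwrite(f"pics/{n}0.png",p); np.save(f"{n}0.npy",d); i=ctrl.camera_info(n); print(n,i)
s=ctrl.get_state(); print(s, ctrl.pinch_z)
E
```

```text
scene {'K': array([[493.36655674,   0.        , 311.9709778 ],
       [  0.        , 493.36655674, 199.74812814],
       [  0.        ,   0.        ,   1.        ]]), 'origin': array([1.32441054, 0.95532117, 1.0861663 ]), 'orientation': array([ 0.31343677,  0.8481395 , -0.4031645 , -0.14097932])}
top {'K': array([[400.48674343,   0.        , 314.27558152],
       [  0.        , 400.48674343, 196.32559529],
       [  0.        ,   0.        ,   1.        ]]), 'origin': array([0.34765704, 0.01944356, 1.46828353]), 'orientation': array([-0.70471394,  0.70572649, -0.05219605,  0.05102895])}
{'time': 0.1, 'qpos': array([ 1.15899100e+00,  2.87077898e-01,  1.57804978e+00,  1.51929006e-06,
        1.27860680e+00, -1.50010820e-01]), 'dq': array([ 0.00056138, -0.00053921, -0.00423477, -0.00017423,  0.00076432,
        0.00088585]), 'joint_efforts': array([ 9.65712134e-04, -4.07294691e+01, -2.93699795e+01, -1.96923620e-04,
        3.44667656e-03, -2.51992526e-05]), 'eef_pos': array([0.17443372, 0.65144786, 0.23007457]), 'tcp_rot': array([ 1.30523915e-01,  9.91444583e-01, -1.02873738e-03, -2.97586440e-04]), 'contact_force': array([-0.84459043,  0.38006568,  0.05259398]), 'wrist_torque': array([-0.0221458 , -0.04111891,  0.00283839]), 'finger_force': 0.0, 'opening': 0.9996002759482685} 0.0187
```

View pics/scene0.png

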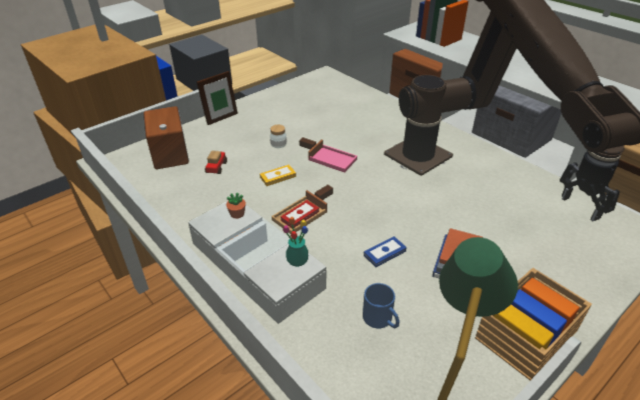

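View pics/top0.png

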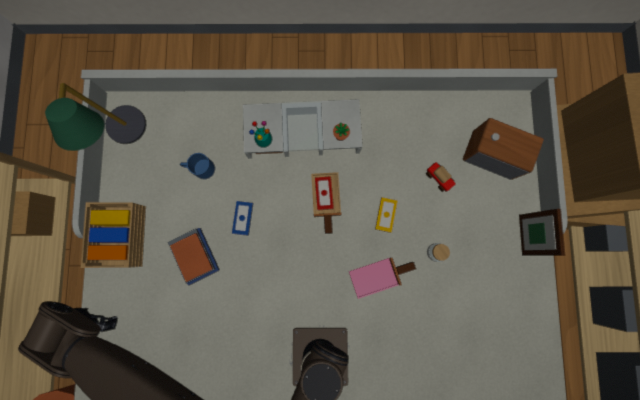

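The top view shows the wooden tray with the red tin at (325,193), its pull at (328,225), the blue tin at (242,218), the yellow tin at (386,214) and the riser's middle bay at (302,127). There are two tray candidates: wood at (325,195), and pink at (375,277), which is the look-alike. The wooden one holds the red tin, so that's the one. I'll confirm this in an enlarged crop and measure by colour.

```bash
cat > h.py <<'E'
import cv2,numpy as np
from scipy.spatial.transform import Rotation as R
def ray(i,uv,fish=False):
    K=i["K"]; x=(uv[0]-K[0,2])/K[0,0]; y=(uv[1]-K[1,2])/K[1,1]
    if fish:
        r=np.hypot(x,y); v=np.array([x/r*np.sin(r),y/r*np.sin(r),np.cos(r)]) if r>0 else np.array([0,0,1.])
    else: v=np.array([x,y,1.])
    return i["origin"],R.from_quat(i["orientation"]).apply(v)
def onz(i,uv,z,fish=False):
    o,d=ray(i,uv,fish); return o+d*(z-o[2])/d[2]
def tri(a,b):
    A=np.zeros((3,3));B=np.zeros(3)
    for o,d in(a,b):
        d=d/np.linalg.norm(d);P=np.eye(3)-np.outer(d,d);A+=P;B+=P@o
    return np.linalg.solve(A,B)
E
python3 - <<'E'
from plant import ctrl
from h import *
it,isc=ctrl.camera_info("top"),ctrl.camera_info("scene")
# rough centres of cards (dot) in both pictures
for n,a,b in(("red",(323.5,192.5),(300,212)),("blue",(242,218),(385,250.5)),("yellow",(386,214),(278,174.5))):
    print(n,tri(ray(it,a),ray(isc,b)).round(4))
for n,p,z in(("pull end",(328,233),.05),("pull root",(326.5,216),.05),("mouthL",(286,151),.092),("mouthR",(321,150),.092),("vase",(262,135),.15),("succ",(341,131),.13),("mug",(201,166),.09),("car",(440,177),.05)): print(n,onz(it,p,z).round(3))
p=cv2.imread("pics/top0.png")[90:245,215:415]; cv2.imwrite("pics/topc.png",cv2.resize(p,None,fx=3.8,fy=3.8,interpolation=cv2.INTER_CUBIC))
E
```

```text
red [ 0.5738 -0.0166  0.0257]
blue [0.4825 0.2802 0.0127]
yellow [ 0.495  -0.2435  0.0143]
pull end [ 0.425 -0.031  0.05 ]
pull root [ 0.486 -0.026  0.05 ]
mouthL [0.712 0.117 0.092]
mouthR [ 0.716 -0.007  0.092]
vase [0.753 0.195 0.15 ]
succ [ 0.773 -0.076  0.13 ]
mug [0.659 0.415 0.09 ]
car [ 0.626 -0.437  0.05 ]
```

View pics/topc.png

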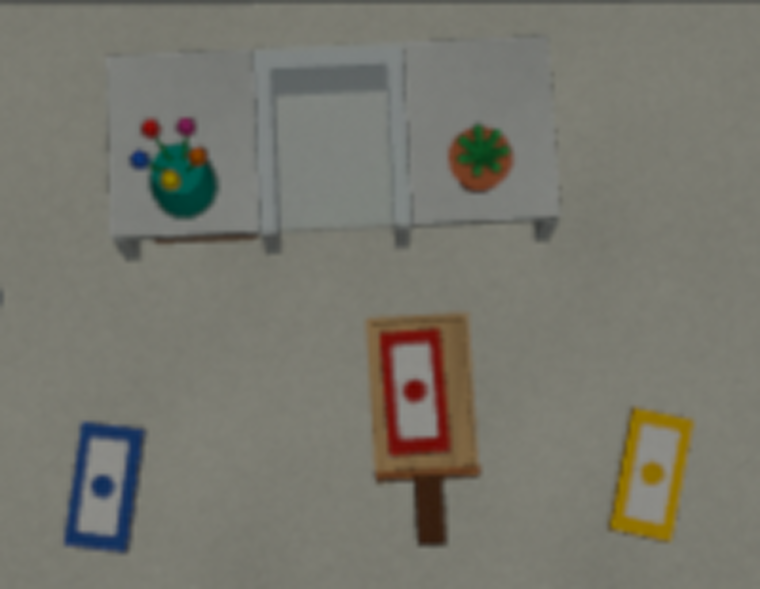

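The crop confirms it: the wooden tray is the one holding the red tin, with its dark pull pointing down. Corners in crop pixels:
- **Blue tin:** (82,423), (145,429), (128,552), (66,545)
- **Yellow tin:** (633,408), (692,418), (669,541), (611,529)
- **Red tin:** (380,332), (440,328), (449,452), (388,455)
- **Tray:** (368,318) to (480,472)
- **Riser's bay posts:** (272,235) and (402,228)

```bash
cat >> h.py <<'E'
def pose(c):  # corners TL TR BR BL -> centre, yaw of long axis (x forward), sizes
    c=np.array(c); f=(c[0]+c[1]-c[2]-c[3])[:2]/2; s=(c[0]+c[3]-c[1]-c[2])[:2]/2
    return c.mean(0).round(4), np.degrees(np.arctan2(f[1],f[0])).round(2), np.degrees(np.arctan2(-s[0],s[1])).round(2), np.linalg.norm(f).round(4), np.linalg.norm(s).round(4)
def go(s,x,y,z,yaw):  # desired TCP and direction of tin x axis (deg); tool x = -that
    a=np.radians(yaw); X=np.array([-np.cos(a),-np.sin(a),0]); Z=np.array([0,0,-1.]); Y=np.cross(Z,X)
    T=R.from_matrix(np.c_[X,Y,Z]); C=R.from_quat(s["tcp_rot"])
    t=C.inv().apply(np.array([x,y,z])-s["eef_pos"])*100
    print("row",t.round(2),(C.inv()*T).as_rotvec().round(4))
E
python3 - <<'E'
from plant import ctrl
from h import *
it=ctrl.camera_info("top")
C=dict(blue=([(82,423),(145,429),(128,552),(66,545)],.02),yellow=([(633,408),(692,418),(669,541),(611,529)],.02),red=([(380,332),(440,328),(449,452),(388,455)],.026),
 tray=([(368,318),(467,314),(480,472),(377,478)],.03),riser=([(109,57),(550,40),(556,220),(112,238)],.092))
for n,(c,z) in C.items(): print(n,*pose([onz(it,((u+.5)/3.8+214.5,(v+.5)/3.8+89.5),z) for u,v in c]))
go(ctrl.get_state(),.47,.28,.25,-4)
E
```

```text
blue [0.4826 0.2778 0.02  ] -6.26 -6.02 0.1179 0.0601
yellow [ 0.4945 -0.2436  0.02  ] -11.94 -10.81 0.1196 0.0567
red [ 0.5735 -0.0173  0.026 ] 3.61 3.28 0.1202 0.0581
tray [ 0.5695 -0.0255  0.03  ] 3.58 2.78 0.1541 0.0967
riser [0.804  0.0604 0.092 ] 1.55 2.29 0.1758 0.4155
row [-38.16 -28.23  -1.95] [-0.0021 -0.0005 -0.192 ]
```

```bash
python3 -m crank '[[-38.2,-28.2,-2,0,0,-0.192],[-38.2,-28.2,-2,0,0,-0.192],[-38.2,-28.2,-2,0,0,-0.192],[-38.2,-28.2,-2,0,0,-0.192],[-38.2,-28.2,-2,0,0,-0.192],[-38.2,-28.2,-2,0,0,-0.192],[-38.2,-28.2,-2,0,0,-0.192],[-38.2,-28.2,-2,0,0,-0.192],[-38.2,-28.2,-2,0,0,-0.192],[-38.2,-28.2,-2,0,0,-0.192]]' 1; python3 -m crank '[[0,0,0,0,0,0],[0,0,0,0,0,0],[0,0,0,0,0,0]]'
python3 - <<'E'
from plant import ctrl
import cv2,pickle
i=ctrl.camera_info("wrist"); p,d=ctrl.read_camera("wrist"); cv2.imwrite("pics/w1.png",p); pickle.dump((i,d),open("w1.pkl","wb")); print(i)
E
```

```text
time: 1.1
eef_pos: [0.4724, 0.2777, 0.2511]
tcp_rot: [0.036, 0.999, -0.0, 0.0]
contact_force: [1.2, 0.6, -0.1]
opening: 1.002
finger_force: 0.0
time: 1.4
eef_pos: [0.4698, 0.2815, 0.2509]
tcp_rot: [0.034, 0.999, 0.0, -0.001]
contact_force: [-0.2, -0.3, -0.5]
opening: 1.0
finger_force: 0.0
{'K': array([[309.70691629,   0.        , 321.66183635],
       [  0.        , 309.70691629, 196.59607838],
       [  0.        ,   0.        ,   1.        ]]), 'origin': array([0.39571597, 0.28568928, 0.39346387]), 'orientation': array([0.72272777, 0.67508907, 0.10091887, 0.10832682])}
```

View pics/w1.png

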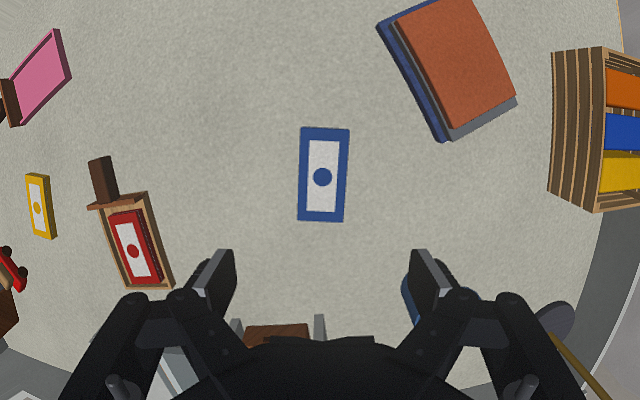

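The wrist view shows the blue tin upright at (323,176), corners about (300,127) to (343,221). The red tin in the tray is at (133,250), and the jaws are at the bottom.

```bash
cat >> h.py <<'E'
HUE=dict(red=(-9,9),blue=(100,125),yellow=(18,32))
def card(p,i,col,z,roi,fish=True,zr=None):
    """white card inside coloured rim -> centre/yaw/size on plane z, plus dot centre pixel; roi=(u0,v0,u1,v1)"""
    u0,v0,u1,v1=roi; h=cv2.cvtColor(p[v0:v1,u0:u1],cv2.COLOR_BGR2HSV).astype(int); H=(h[...,0]+90)%180-90 if col=="red" else h[...,0]
    m=((H>=HUE[col][0])&(H<=HUE[col][1])&(h[...,1]>130)).astype(np.uint8)
    cs,hi=cv2.findContours(m,cv2.RETR_CCOMP,cv2.CHAIN_APPROX_NONE)
    res={}
    k=max(range(len(cs)),key=lambda j:cv2.contourArea(cs[j])*(hi[0][j][3]>=0))
    o=hi[0][k][3]
    for nm,j in(("card",k),("outer",o)):
        w=np.array([onz(i,(q[0][0]+u0,q[0][1]+v0),z,fish)[:2] for q in cs[j]])*1000
        (cx,cy),(a,b),t=cv2.minAreaRect(w.astype(np.float32))
        if a<b: a,b,t=b,a,t+90
        t=(t+90)%180-90; res[nm]=(round(cx,1),round(cy,1),round(t,2),round(a,1),round(b,1))
    f=np.zeros_like(m); cv2.drawContours(f,cs,k,1,-1)
    inner=cv2.erode(f,np.ones((3,3)))&m; y,x=np.nonzero(inner); res["dot"]=(x.mean()+u0,y.mean()+v0)
    return res
E
python3 - <<'E'
from plant import ctrl
from h import *
import pickle
i,d=pickle.load(open("w1.pkl","rb")); p=cv2.imread("pics/w1.png"); t=cv2.imread("pics/top0.png"); it=ctrl.camera_info("top")
for c,roi,rt,z in(("blue",(285,110,365,235),(225,195,262,242),.02),("red",(95,200,165,290),(312,172,338,214),.026)):
    a=card(p,i,c,z,roi);b=card(t,it,c,z,rt,False); print(c,a,"\n top",b,"\n tri",tri(ray(i,a["dot"],True),ray(it,b["dot"])).round(4), onz(i,a["dot"],z,True).round(4))
    u,v=map(int,a["dot"]);D=d[v,u]; o,r=ray(i,a["dot"],True); r2=r/(R.from_quat(i["orientation"]).inv().apply(r))[2]; print("depth pt",(o+r2*D).round(4))
go(ctrl.get_state(),.47,0,.25,3)
E
```

```text
blue {'card': (484.3, 280.3, -6.47, 94.0, 40.8), 'outer': (483.2, 279.8, -6.61, 118.5, 58.5), 'dot': (np.float64(321.9670781893004), np.float64(176.52263374485597))} 
 top {'card': (483.7, 280.6, -6.56, 101.8, 49.0), 'outer': (483.2, 279.3, -6.88, 114.6, 57.5), 'dot': (np.float64(241.5), np.float64(217.5))} 
 tri [0.483  0.28   0.0242] [0.4839 0.2799 0.02  ]
depth pt [0.484  0.2799 0.0196]
red {'card': (574.7, -18.2, 4.56, 94.8, 41.8), 'outer': (571.4, -10.7, 4.17, 123.9, 73.4), 'dot': (np.float64(132.5), np.float64(250.6))} 
 top {'card': (574.2, -16.8, -0.07, 99.6, 47.4), 'outer': (573.5, -17.4, 4.46, 120.5, 59.8), 'dot': (np.float64(323.72727272727275), np.float64(192.1818181818182))} 
 tri [ 0.5749 -0.0177  0.0261] [ 0.5748 -0.0178  0.026 ]
depth pt [ 0.5748 -0.018   0.0258]
row [ -1.95 -28.11   0.09] [ 0.     -0.0009 -0.1204]
```

Run:
```python
from plant import ctrl
from h import *
s=ctrl.get_state();go(s,.484,.280,.10,-6.5);go(s,.484,.280,.002,-6.5)
```

```text
row [-1.45 -0.07 15.09] [-0.0001 -0.0009  0.0454]
row [-1.46 -0.07 24.89] [-0.0001 -0.0009  0.0454]
```

```bash
python3 -m crank '[[-1.45,-0.07,5,0,0,0.045],[-1.45,-0.07,10,0,0,0.045],[-1.45,-0.07,15,0,0,0.045],[-1.45,-0.07,18,0,0,0.045],[-1.45,-0.07,21,0,0,0.045],[-1.45,-0.07,23,0,0,0.045],[-1.45,-0.07,24,0,0,0.045],[-1.45,-0.07,24.9,0,0,0.045],[-1.45,-0.07,24.9,0,0,0.045],[-1.45,-0.07,24.9,0,0,0.045]]' 1; python3 -m crank '[[0,0,0,0,0,0],[0,0,0,0,0,0],[0,0,0,0,0,0],[0,0,0,0,0,0],[0,0,0,0,0,0],[0,0,0,0,0,0],[0,0,0,0,0,0]]' 0 30
python3 -m crank '[[0,0,-1,0,0,0],[0,0,-3,0,0,0],[0,0,-6,0,0,0],[0,0,-10,0,0,0],[0,0,-10,0,0,0],[0,0,-10,0,0,0]]'
python3 - <<'E'
from plant import ctrl
from h import *
import pickle
s=ctrl.get_state();i=ctrl.camera_info("wrist"); p,d=ctrl.read_camera("wrist"); cv2.imwrite("pics/w2.png",p); pickle.dump((i,d),open("w2.pkl","wb"))
go(s,.47,-.018,.20,4.2)
E
```

```text
time: 2.45
eef_pos: [0.4857, 0.2796, 0.0033]
tcp_rot: [0.057, 0.998, 0.0, 0.001]
contact_force: [0.3, 0.5, -0.6]
opening: 1.0
finger_force: 0.0
time: 3.15
eef_pos: [0.4861, 0.2794, 0.0037]
tcp_rot: [0.057, 0.998, 0.001, 0.001]
contact_force: [-0.5, -0.1, 5.7]
opening: 0.695
finger_force: 33.9
time: 3.75
eef_pos: [0.4855, 0.2791, 0.1035]
tcp_rot: [0.057, 0.998, 0.0, 0.001]
contact_force: [-0.3, -0.3, -1.8]
opening: 0.691
finger_force: 33.2
row [ -1.88 -29.69  -9.67] [ 0.0007  0.0022 -0.1881]
```

View pics/w2.png

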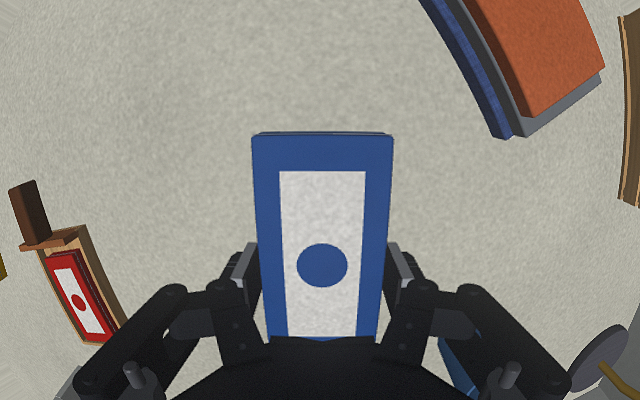

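The blue tin is held level between the pads, its dot at (322,265) and its base-side edge at row 133. I'll stop on the way to measure the red tin from closer up.

```bash
python3 -m crank '[[-2,-4,-5,0,0,-0.1],[-4,-8,-8,0,0,-0.188],[-5,-11,-10,0,0,-0.188],[-5.5,-14,-11,0,0,-0.188],[-5.5,-14,-11,0,0,-0.188],[-5.5,-14,-11,0,0,-0.188],[-5.5,-14,-11,0,0,-0.188],[-5.5,-14,-11,0,0,-0.188]]'
python3 - <<'E'
from plant import ctrl
from h import *
import pickle
# tin in hand, from w2
i,d=pickle.load(open("w2.pkl","rb")); p=cv2.imread("pics/w2.png")
T=np.array([.4855,.2791,.1035]); C=R.from_quat([.057,.998,0,.001])
a=card(p,i,"blue",.1035+.0163,(235,120,410,345)); print(a); w=onz(i,a["dot"],.1035+.0163,True); print("dot in tool mm",C.inv().apply(w-T)*1000)
s=ctrl.get_state();i=ctrl.camera_info("wrist"); p,d=ctrl.read_camera("wrist"); cv2.imwrite("pics/w3.png",p); pickle.dump((i,d,s),open("w3.pkl","wb"))
print(s["eef_pos"])
K=i["K"]; v=R.from_quat(i["orientation"]).inv().apply(np.array([.5748,-.0178,.026])-i["origin"]); th=np.arctan2(np.hypot(v[0],v[1]),v[2]); u=v[:2]/np.hypot(v[0],v[1])*th*K[0,0]+K[:2,2]; print("red expected",u)
E
```

```text
time: 4.6
eef_pos: [0.5225, 0.1346, 0.2104]
tcp_rot: [-0.037, 0.999, 0.0, -0.002]
contact_force: [-0.0, 0.0, -0.1]
opening: 0.694
finger_force: 33.3
{'card': (534.1, 306.5, 0.0, 0.0, 0.0), 'outer': (423.5, 291.2, 0.0, 0.0, 0.0), 'dot': (np.float64(nan), np.float64(nan))}
dot in tool mm [ 35.47264424  -0.8821834  -16.37098967]
[0.52252318 0.13457402 0.21039678]
red expected [191.54894959 208.9350756 ]h.py:39: RuntimeWarning: Mean of empty slice.
  inner=cv2.erode(f,np.ones((3,3)))&m; y,x=np.nonzero(inner); res["dot"]=(x.mean()+u0,y.mean()+v0)
  ret = ret.dtype.type(ret / rcount)
```

View pics/w3.png

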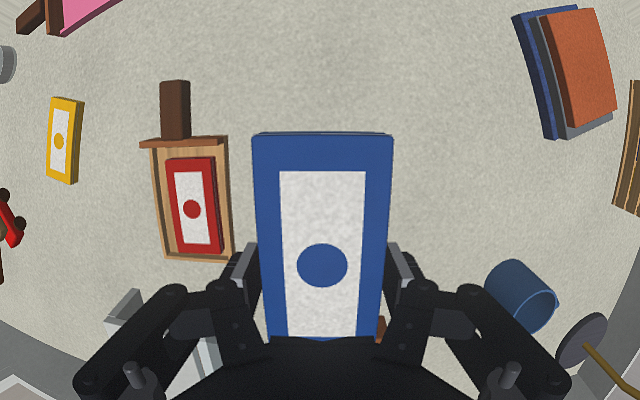

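The red tin lies in the tray at dot (192,209), tight to the rim on the +y side. The held blue tin's dot is at (322,265), with card corners at (279,171) and (365,171).

Run:
```python
from plant import ctrl
from h import *
import pickle
i,d,s=pickle.load(open("w3.pkl","rb")); p=cv2.imread("pics/w3.png"); it=ctrl.camera_info("top"); t=cv2.imread("pics/top0.png")
a=card(p,i,"red",.026,(160,145,228,258)); print("red",a,onz(i,a["dot"],.026,True).round(4))
b=card(t,it,"red",.026,(312,172,338,214),False); print("tri",tri(ray(i,a["dot"],True),ray(it,b["dot"])).round(4))
C=R.from_quat(s["tcp_rot"]);z=s["eef_pos"][2]+.0163
f=lambda uv:(C.inv().apply(onz(i,uv,z,True)-s["eef_pos"])*1000).round(1)
print("held dot,card,back corners",[f(q) for q in((322,265),(279,171),(365,171),(252,137),(393,137))])
pts=[(p[265,u]) for u in(300,322)]
print(card(p,i,"yellow",.02,(40,90,90,190)))
```

```text
red {'card': (574.7, -18.0, 4.38, 94.0, 40.0), 'outer': (573.3, -16.9, 4.34, 121.6, 61.3), 'dot': (np.float64(191.34979423868313), np.float64(208.62962962962962))} [ 0.5744 -0.018   0.026 ]
tri [ 0.5747 -0.0178  0.0262]
held dot,card,back corners [array([  2.3,  -0.9, -16.3]), array([ 46.8, -19. , -16.1]), array([ 46.9,  17.1, -16.1]), array([ 61.4, -30. , -16.1]), array([ 61.5,  28.5, -16.1])]
{'card': (494.8, -245.0, -12.2, 93.7, 41.6), 'outer': (494.9, -235.5, -11.98, 122.4, 76.4), 'dot': (np.float64(58.22764227642276), np.float64(140.66666666666666))}
```

Run:
```python
from plant import ctrl
from h import *
s=ctrl.get_state();go(s,.5766,-.0177,.06,4.4)
```

```text
row [ -4.28 -15.59  15.06] [ 0.0002 -0.0029 -0.002 ]
```

```bash
python3 -m crank '[[-2,-5,0,0,-0.003,-0.002],[-4,-10,0,0,-0.003,-0.002],[-4.3,-14,1,0,-0.003,-0.002],[-4.3,-15.6,5,0,-0.003,-0.002],[-4.3,-15.6,10,0,-0.003,-0.002],[-4.3,-15.6,15,0,-0.003,-0.002],[-4.3,-15.6,15,0,-0.003,-0.002],[-4.3,-15.6,15,0,-0.003,-0.002],[-4.3,-15.6,15,0,-0.003,-0.002],[-4.3,-15.6,15,0,-0.003,-0.002]]'
python3 - <<'E'
from plant import ctrl
from h import *
s=ctrl.get_state();go(s,.5766,-.0177,.0305,4.4)
E
```

```text
time: 5.65
eef_pos: [0.5807, -0.0189, 0.0661]
tcp_rot: [-0.038, 0.999, -0.001, 0.005]
contact_force: [0.1, 0.5, -0.7]
opening: 0.697
finger_force: 33.6
row [0.43 0.15 3.56] [-0.0019  0.0095 -0.0008]
```

```bash
python3 -m crank '[[0,0,0,0,0,0],[0,0,0,0,0,0],[0,0,0,0,0,0]]'
python3 - <<'E'
from plant import ctrl
from h import *
s=ctrl.get_state();go(s,.5766,-.0177,.0305,4.4)
E
```

```text
time: 5.95
eef_pos: [0.5784, -0.0188, 0.0632]
tcp_rot: [-0.038, 0.999, -0.0, 0.002]
contact_force: [-0.4, -0.2, -1.1]
opening: 0.695
finger_force: 33.6
row [0.18 0.13 3.27] [-0.0005  0.0044 -0.0014]
```

```bash
python3 -m crank '[[0.1,0.13,1,0,0,0],[0.1,0.13,2,0,0,0],[0.1,0.13,2,0,0,0],[0.1,0.13,2,0,0,0],[0.1,0.13,2,0,0,0],[0.1,0.13,2,0,0,0]]'
python3 - <<'E'
from plant import ctrl
from h import *
s=ctrl.get_state();go(s,.5766,-.0177,.0302,4.4)
E
```

```text
time: 6.55
eef_pos: [0.5773, -0.0177, 0.0426]
tcp_rot: [-0.038, 0.999, -0.0, 0.002]
contact_force: [0.9, -0.3, -1.0]
opening: 0.691
finger_force: 33.6
row [0.07 0.   1.24] [-0.0002  0.0036 -0.0016]
```

```bash
python3 -m crank '[[0.05,0,0.4,0,0.003,-0.001],[0.05,0,0.8,0,0.003,-0.001],[0.05,0,1.1,0,0.003,-0.001],[0.05,0,1.2,0,0.003,-0.001],[0.05,0,1.2,0,0.003,-0.001],[0.05,0,1.2,0,0.003,-0.001]]'
python3 - <<'E'
from plant import ctrl
from h import *
s=ctrl.get_state();go(s,.5766,-.0177,.0297,4.4)
E
```

```text
time: 7.15
eef_pos: [0.5766, -0.0176, 0.0303]
tcp_rot: [-0.038, 0.999, -0.0, 0.0]
contact_force: [0.1, 0.4, -1.0]
opening: 0.691
finger_force: 33.6
row [-0.   -0.01  0.06] [-0.0001  0.0003 -0.0006]
```

```bash
python3 -m crank '[[0,0,0.06,0,0,0],[0,0,0.06,0,0,0],[0,0,0.06,0,0,0]]'; python3 -m crank '[[0,0,0.06,0,0,0],[0,0,0.06,0,0,0],[0,0,0.06,0,0,0],[0,0,0.06,0,0,0]]' 0.95 30
python3 -m crank '[[0,0,-2,0,0,0],[0,0,-6,0,0,0],[1,0,-11,0,0,0],[5,0,-16,0,0,0],[7,0,-18,0,0,0],[7,0,-18,0,0,0],[7,0,-18,0,0,0],[7,0,-18,0,0,0],[7,0,-18,0,0,0]]'
python3 - <<'E'
from plant import ctrl
from h import *
import pickle
s=ctrl.get_state();i=ctrl.camera_info("wrist"); p,d=ctrl.read_camera("wrist"); cv2.imwrite("pics/w4.png",p); pickle.dump((i,d,s),open("w4.pkl","wb"))
print(s["eef_pos"]); cv2.imwrite("pics/w4c.png",cv2.resize(p[20:300,180:460],None,fx=2.1,fy=2.1,interpolation=cv2.INTER_CUBIC))
try: a=card(p,i,"blue",.046,(220,40,420,300)); print(a,onz(i,a["dot"],.046,True))
except Exception as e: print(e)
E
```

```text
time: 7.45
eef_pos: [0.5766, -0.0176, 0.0298]
tcp_rot: [-0.038, 0.999, -0.0, 0.0]
contact_force: [0.3, 0.4, -0.9]
opening: 0.695
finger_force: 33.6
time: 7.85
eef_pos: [0.5766, -0.0176, 0.0293]
tcp_rot: [-0.038, 0.999, -0.0, 0.0]
contact_force: [-0.3, 0.7, 0.7]
opening: 0.952
finger_force: 0.0
time: 8.75
eef_pos: [0.5063, -0.0227, 0.2071]
tcp_rot: [-0.038, 0.999, 0.001, -0.002]
contact_force: [-0.1, 0.0, -0.2]
opening: 0.946
finger_force: 0.0
[ 0.50627203 -0.0227174   0.20705666]
{'card': (574.9, -18.6, 4.69, 93.8, 40.1), 'outer': (573.6, -18.8, 4.33, 118.8, 58.6), 'dot': (np.float64(321.37953795379536), np.float64(241.03630363036302))} [ 0.57454839 -0.01868027  0.046     ]
```

View pics/w4c.png

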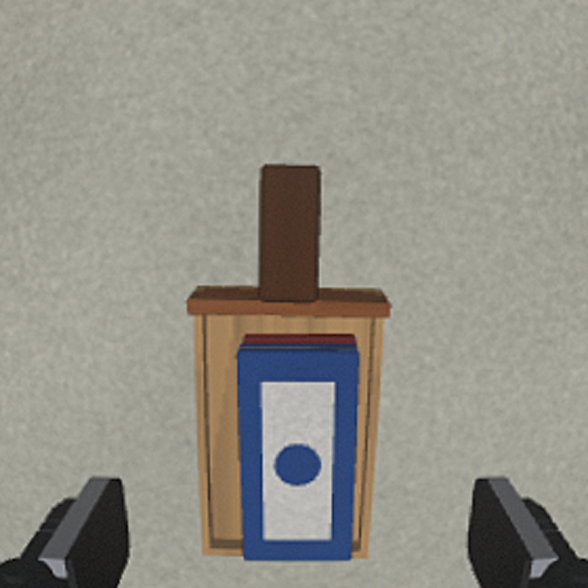

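The blue tin sits on the red one, its dot at crop (297,465). The red tin's front side shows at crop rows 335–346 and the blue tin's top edge is at about row 350. I'll check by projection that they're flush.

Run:
```python
from plant import ctrl
from h import *
import pickle
i,d,s=pickle.load(open("w4.pkl","rb")); p=cv2.imread("pics/w4.png")
px=lambda u,v:(180+u/2.1,20+v/2.1)
print("column", [ (v,p[v,320].tolist()) for v in range(172,192)])
for v in(335,343,347,350):
  print(v,[onz(i,px(298,v),z,True)[0].round(4) for z in(.006,.026,.046)])
# back corners left/right edges near mid-length (v=500): blue top edge
print("row",[(u,p[230,u].tolist()) for u in list(range(290,300))+list(range(344,358))])
# tray: front panel top edge z=.040 outer corners, pull end top z=.05
print("panel",[onz(i,px(*q),.04,True).round(4) for q in((189,290),(388,291))],"rims rear",[onz(i,px(*q),.018,True).round(4) for q in((203,554),(368,557))])
print("pull",[onz(i,px(*q),.05,True).round(4) for q in((262,166),(319,166),(260,300),(318,300))])
go(s,.42,-.235,.22,-12)
```

```text
column [(172, [94, 137, 172]), (173, [93, 133, 168]), (174, [93, 133, 168]), (175, [94, 135, 168]), (176, [95, 136, 171]), (177, [96, 140, 173]), (178, [88, 127, 161]), (179, [30, 40, 96]), (180, [36, 39, 81]), (181, [47, 50, 95]), (182, [43, 45, 96]), (183, [55, 40, 75]), (184, [80, 54, 35]), (185, [93, 78, 70]), (186, [73, 49, 39]), (187, [99, 57, 36]), (188, [116, 67, 41]), (189, [122, 71, 47]), (190, [120, 70, 45]), (191, [118, 69, 44])]
335 [np.float64(0.5163), np.float64(0.5114), np.float64(0.5066)]
343 [np.float64(0.5208), np.float64(0.5157), np.float64(0.5105)]
347 [np.float64(0.523), np.float64(0.5178), np.float64(0.5125)]
350 [np.float64(0.5247), np.float64(0.5194), np.float64(0.514)]
row [(290, [89, 126, 155]), (291, [87, 124, 158]), (292, [89, 129, 161]), (293, [58, 95, 124]), (294, [112, 71, 65]), (295, [123, 69, 41]), (296, [121, 70, 46]), (297, [122, 71, 47]), (298, [120, 69, 45]), (299, [122, 72, 48]), (344, [120, 71, 44]), (345, [120, 70, 45]), (346, [120, 70, 43]), (347, [121, 69, 42]), (348, [122, 71, 45]), (349, [91, 67, 52]), (350, [91, 127, 161]), (351, [94, 136, 172]), (352, [94, 135, 169]), (353, [84, 119, 150]), (354, [51, 63, 74]), (355, [91, 130, 160]), (356, [92, 129, 160]), (357, [85, 123, 155])]
panel [array([ 0.4894, -0.0778,  0.04  ]), array([0.4826, 0.0186, 0.04  ])] rims rear [array([ 0.6529, -0.0697,  0.018 ]), array([0.647, 0.03 , 0.018])]
pull [array([ 0.4277, -0.0458,  0.05  ]), array([ 0.4257, -0.02  ,  0.05  ]), array([ 0.4901, -0.0425,  0.05  ]), array([ 0.488 , -0.0154,  0.05  ])]
row [ 10.23 -20.51  -1.28] [ 0.0007 -0.0036  0.2858]
```

Flush to about 1 mm. On to the yellow tin.

```bash
python3 -m crank '[[3,-5,0,0,0,0.1],[4,-10,-2,0,0,0.2],[4,-15,-4,0,0,0.286],[4,-20,-4,0,0,0.286],[4,-22,-4,0,0,0.286],[4,-22,-4,0,0,0.286],[4,-22,-4,0,0,0.286],[4,-22,-4,0,0,0.286],[4,-22,-4,0,0,0.286]]' 1
python3 - <<'E'
from plant import ctrl
from h import *
s=ctrl.get_state();i=ctrl.camera_info("wrist"); p,d=ctrl.read_camera("wrist"); cv2.imwrite("pics/w5.png",p); it=ctrl.camera_info("top")
print(s["eef_pos"]); t=cv2.imread("pics/top0.png")
a=card(p,i,"yellow",.02,(230,60,410,300)); w=onz(i,a["dot"],.02,True); b=card(t,it,"yellow",.02,(372,192,402,238),False); print(a,w,tri(ray(i,a["dot"],True),ray(it,b["dot"])))
s=ctrl.get_state(); y=a["outer"][2]; print(y); go(s,w[0],w[1],.10,y); go(s,w[0],w[1],.002,y)
E
```

```text
time: 9.7
eef_pos: [0.4836, -0.2439, 0.2485]
tcp_rot: [0.104, 0.995, 0.0, -0.001]
contact_force: [0.2, 0.7, 1.3]
opening: 1.0
finger_force: 0.0
[ 0.48356005 -0.24391551  0.24849749]
{'card': (494.8, -244.7, -12.51, 92.9, 38.3), 'outer': (494.2, -244.8, -12.08, 118.4, 59.5), 'dot': (np.float64(323.4), np.float64(174.3148148148148))} [ 0.49462228 -0.24483088  0.02      ] [ 0.49565608 -0.24504965  0.01561242]
-12.08
row [-1.1   0.14 14.87] [ 0.0004 -0.0006  0.0029]
row [-1.11  0.13 24.67] [ 0.0004 -0.0006  0.0029]
```

```bash
python3 -m crank '[[-1,0.14,5,0,0,0.003],[-1,0.14,10,0,0,0.003],[-1,0.14,15,0,0,0.003],[-1,0.14,18,0,0,0.003],[-1,0.14,21,0,0,0.003],[-1,0.14,23,0,0,0.003],[-1,0.14,24,0,0,0.003],[-1,0.14,24.7,0,0,0.003],[-1,0.14,24.7,0,0,0.003],[-1,0.14,24.7,0,0,0.003]]' 1; python3 -m crank '[[0,0,0,0,0,0],[0,0,0,0,0,0],[0,0,0,0,0,0],[0,0,0,0,0,0],[0,0,0,0,0,0],[0,0,0,0,0,0],[0,0,0,0,0,0]]' 0 30
python3 -m crank '[[0,0,-1,0,0,0],[0,0,-3,0,0,0],[0,0,-6,0,0,0],[0,0,-10,0,0,0],[0,0,-13,0,0,0],[0,0,-13,0,0,0],[0,0,-13,0,0,0],[0,0,-13,0,0,0]]'
python3 - <<'E'
from plant import ctrl
from h import *
import pickle
s=ctrl.get_state();i=ctrl.camera_info("wrist"); p,d=ctrl.read_camera("wrist"); cv2.imwrite("pics/w6.png",p)
g=cv2.imread("pics/w3.png")
# dot of held tin: compare with blue's (w3) by the same threshold on the card region
for im,n in((g,"blue"),(p,"yellow")):
    h=cv2.cvtColor(im[225:305,285:360],cv2.COLOR_BGR2HSV); m=(h[...,1]>120).astype(np.uint8)
    k,l,st,c=cv2.connectedComponentsWithStats(m); j=min(range(1,k),key=lambda j:abs(st[j,4]-1800)); print(n,st[j],c[j]+[285,225])
go(s,.5766,-.0177,.12,4.45)
E
```

```text
time: 10.75
eef_pos: [0.4945, -0.2464, 0.0033]
tcp_rot: [0.106, 0.994, -0.001, 0.001]
contact_force: [0.3, -0.5, 0.2]
opening: 1.002
finger_force: 0.0
time: 11.45
eef_pos: [0.4944, -0.2465, 0.0034]
tcp_rot: [0.106, 0.994, -0.0, 0.001]
contact_force: [-0.3, 1.0, 6.0]
opening: 0.693
finger_force: 34.0
time: 12.25
eef_pos: [0.4923, -0.2451, 0.13]
tcp_rot: [0.106, 0.994, 0.001, -0.002]
contact_force: [-0.8, 0.6, -1.8]
opening: 0.693
finger_force: 33.2
blue [  12   19   50   43 1696] [321.62617925 265.09316038]
yellow [  12   22   50   44 1726] [321.65527231 268.57184241]
row [-3.44 24.01  1.02] [ 0.0021 -0.0034 -0.2905]
```

```bash
python3 -m crank '[[-1,5,0,0,0,-0.1],[-2,10,0,0,0,-0.2],[-3,15,0,0,0,-0.29],[-3.3,20,0,0,-0.003,-0.29],[-3.3,24,1,0,-0.003,-0.29],[-3.3,24,3,0,-0.003,-0.29],[-3.3,24,3,0,-0.003,-0.29],[-3.3,24,3,0,-0.003,-0.29],[-3.3,24,3,0,-0.003,-0.29],[-3.3,24,3,0,-0.003,-0.29]]'
python3 -m crank '[[0,0,0,0,0,0],[0,0,0,0,0,0],[0,0,0,0,0,0]]'
python3 - <<'E'
from plant import ctrl
from h import *
s=ctrl.get_state();go(s,.5751,-.0178,.06,4.45)
E
```

```text
time: 13.3
eef_pos: [0.5771, -0.0195, 0.103]
tcp_rot: [-0.038, 0.999, -0.0, 0.002]
contact_force: [0.4, 0.3, -0.8]
opening: 0.696
finger_force: 33.2
time: 13.6
eef_pos: [0.5767, -0.0188, 0.1025]
tcp_rot: [-0.038, 0.999, -0.0, 0.002]
contact_force: [-1.0, 0.2, -2.0]
opening: 0.69
finger_force: 33.2
row [0.17 0.11 4.25] [-0.0006  0.0035 -0.001 ]
```

```bash
python3 -m crank '[[0.12,0.11,2,0,0.003,-0.001],[0.12,0.11,4,0,0.003,-0.001],[0.12,0.11,4.25,0,0.003,-0.001],[0.12,0.11,4.25,0,0.003,-0.001],[0.12,0.11,4.25,0,0.003,-0.001],[0.12,0.11,4.25,0,0.003,-0.001],[0.12,0.11,4.25,0,0.003,-0.001],[0.12,0.11,4.25,0,0.003,-0.001]]'
python3 - <<'E'
from plant import ctrl
from h import *
s=ctrl.get_state();go(s,.5751,-.0178,.0496,4.45)
E
```

```text
time: 14.4
eef_pos: [0.5758, -0.0175, 0.0603]
tcp_rot: [-0.039, 0.999, -0.0, 0.001]
contact_force: [-0.3, -0.0, -0.4]
opening: 0.691
finger_force: 33.2
row [ 0.07 -0.02  1.07] [-0.0008  0.001   0.0006]
```

```bash
python3 -m crank '[[0.06,-0.02,0.5,0,0.001,0],[0.06,-0.02,0.9,0,0.001,0],[0.06,-0.02,1.07,0,0.001,0],[0.06,-0.02,1.07,0,0.001,0],[0.06,-0.02,1.07,0,0.001,0],[0.06,-0.02,1.07,0,0.001,0],[0.06,-0.02,1.07,0,0.001,0]]'
python3 -m crank '[[0,0,0.02,0,0,0],[0,0,0.02,0,0,0],[0,0,0.02,0,0,0],[0,0,0.02,0,0,0]]' 0.95 30
python3 -m crank '[[0,0,-2,0,0,0],[0,0,-6,0,0,0],[1,0,-11,0,0,0],[5,0,-15,0,0,0],[7,0,-16,0,0,0],[7,0,-16,0,0,0],[7,0,-16,0,0,0],[7,0,-16,0,0,0],[7,0,-16,0,0,0]]'
python3 - <<'E'
from plant import ctrl
from h import *
import pickle
s=ctrl.get_state();i=ctrl.camera_info("wrist"); p,d=ctrl.read_camera("wrist"); cv2.imwrite("pics/w7.png",p); pickle.dump((i,d,s),open("w7.pkl","wb"))
print(s["eef_pos"]); cv2.imwrite("pics/w7c.png",cv2.resize(p[20:300,180:460],None,fx=2.1,fy=2.1,interpolation=cv2.INTER_CUBIC))
a=card(p,i,"yellow",.066,(220,40,420,300)); print(a,onz(i,a["dot"],.066,True))
E
```

```text
time: 15.1
eef_pos: [0.5746, -0.0177, 0.0495]
tcp_rot: [-0.039, 0.999, -0.0, -0.001]
contact_force: [-3.0, 0.5, 4.6]
opening: 0.693
finger_force: 34.0
time: 15.5
eef_pos: [0.5748, -0.0177, 0.0485]
tcp_rot: [-0.039, 0.999, -0.0, -0.001]
contact_force: [1.2, 0.7, 0.2]
opening: 0.949
finger_force: 0.0
time: 16.4
eef_pos: [0.5051, -0.0229, 0.2074]
tcp_rot: [-0.039, 0.999, 0.0, -0.002]
contact_force: [0.4, -0.1, -1.1]
opening: 0.951
finger_force: 0.0
[ 0.50514426 -0.02293283  0.20735486]
{'card': (575.1, -18.6, 4.44, 92.5, 38.7), 'outer': (572.6, -19.0, 4.43, 119.8, 60.4), 'dot': (np.float64(321.4231805929919), np.float64(249.97843665768195))} [ 0.57438716 -0.01876773  0.066     ]
```

View pics/w7c.png

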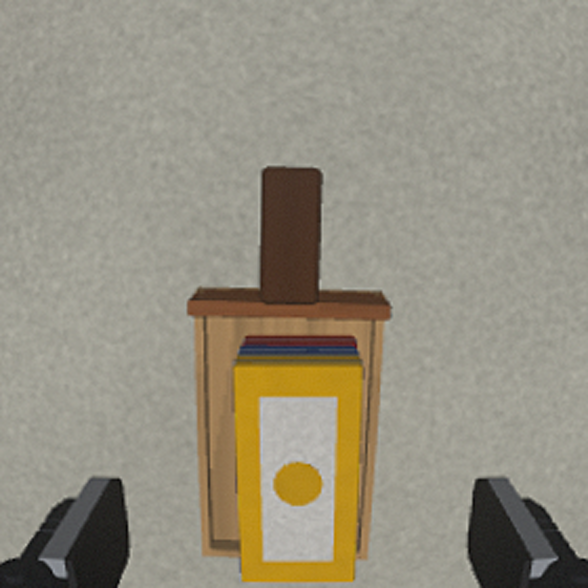

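The yellow tin is flush on the pile, its dot at crop (298,484); all three dots agree within 1 mm. Next is the riser bay, in a composite crop of the clean starting pictures, since the riser is fixed.

Run:
```python
import cv2,numpy as np
t=cv2.imread("pics/top0.png")[98:158,238:368]; s=cv2.imread("pics/scene0.png")[215:285,185:330]
a=cv2.resize(t,None,fx=6,fy=5.5,interpolation=cv2.INTER_CUBIC); a=cv2.convertScaleAbs(a,alpha=1.3)
b=cv2.resize(s,None,fx=3.8,fy=3.8,interpolation=cv2.INTER_CUBIC)
c=np.zeros((600,800,3),np.uint8); c[:330,:780]=a; c[330:330+266,:551]=b; cv2.imwrite("pics/bay.png",c)
```

View pics/bay.png

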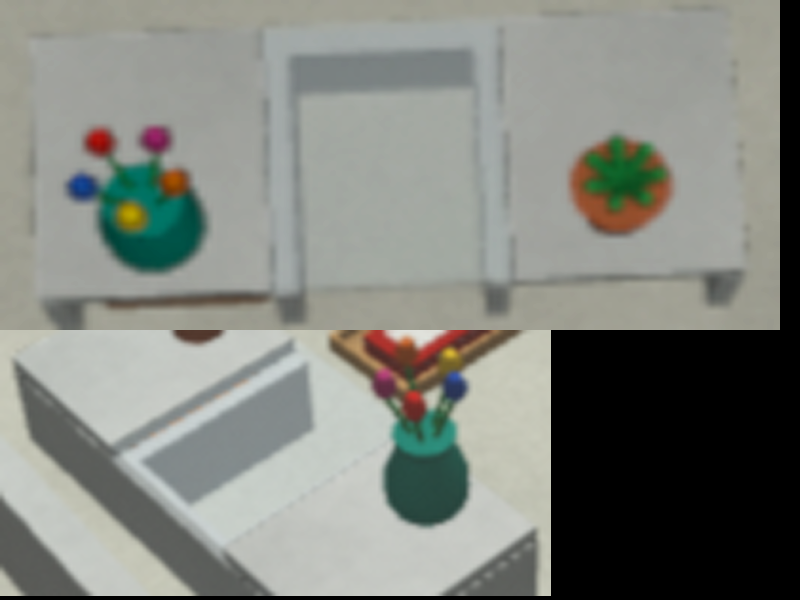

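The composite's upper (top camera) part shows the bay between the seams (268,32)–(272,297) and (500,25)–(511,280). The riser's outer corners are (32,38), (727,10), (742,270) and (42,298), and the feet of the posts' inner edges are at about (304,320) and (487,313).

Run:
```python
from plant import ctrl
from h import *
it=ctrl.camera_info("top"); isc=ctrl.camera_info("scene")
q=lambda u,v,z:onz(it,((u+.5)/6+237.5,(v+.5)/5.5+97.5),z)
for n,u,v,z in(("outTL",32,38,.092),("outTR",727,10,.092),("outBR",742,270,.092),("outBL",42,298,.092),("seamLr",265,32,.092),("seamRr",500,25,.092),("seamLf",272,297,.092),("seamRf",511,280,.092),("footL",304,320,0),("footR",487,313,0),("floorLrear",298,92,0),("floorRrear",474,85,0),("backTopL",290,55,.08),("backTopR",474,48,.08)): print(n,q(u,v,z).round(4))
d=np.load("top0.npy")
def P(u,v):
    o,r=ray(it,(u,v)); r2=r/(R.from_quat(it["orientation"]).inv().apply(r))[2]; return (o+r2*d[v,u]).round(4)
print("bay",[P(302,v) for v in(102,108,115,130,145)], "row z",[(u,P(u,140)[[1,2]].tolist()) for u in list(range(278,293))+list(range(312,326))])
print("front col L board",[P(275,v)[[0,2]].tolist() for v in range(146,158)]); print("R",[P(345,v)[[0,2]].tolist() for v in range(142,154)])
```

```text
outTL [0.8841 0.2729 0.092 ]
outTR [ 0.9029 -0.1438  0.092 ]
outBR [ 0.7275 -0.1495  0.092 ]
outBL [0.7095 0.2628 0.092 ]
seamLr [0.8881 0.1334 0.092 ]
seamRr [ 0.8927 -0.0074  0.092 ]
seamLf [0.71   0.1275 0.092 ]
seamRf [ 0.7211 -0.0132  0.092 ]
footL [0.718  0.1145 0.    ]
footR [ 7.228e-01 -2.000e-04  0.000e+00]
floorLrear [0.8805 0.1196 0.    ]
floorRrear [0.8855 0.0075 0.    ]
backTopL [0.8769 0.1192 0.08  ]
backTopR [0.8816 0.0081 0.08  ]
bay [array([0.8924, 0.0606, 0.0942]), array([0.8711, 0.0606, 0.0912]), array([0.8442, 0.0605, 0.093 ]), array([0.7884, 0.0603, 0.0937]), array([0.7354, 0.0603, 0.0868])] row z [(278, [0.1454, 0.0918]), (279, [0.1418, 0.0917]), (280, [0.1381, 0.0942]), (281, [0.1348, 0.0912]), (282, [0.1316, 0.0868]), (283, [0.1273, 0.0964]), (284, [0.1238, 0.0954]), (285, [0.121, 0.0854]), (286, [0.117, 0.0911]), (287, [0.1136, 0.0898]), (288, [0.1098, 0.0928]), (289, [0.1061, 0.0959]), (290, [0.103, 0.0886]), (291, [0.0991, 0.0943]), (292, [0.0955, 0.0954]), (312, [0.0248, 0.0877]), (313, [0.0212, 0.0872]), (314, [0.0177, 0.0937]), (315, [0.0141, 0.093]), (316, [0.0106, 0.09]), (317, [0.0071, 0.0945]), (318, [0.0035, 0.0893]), (319, [-0.0, 0.0948]), (320, [-0.0036, 0.093]), (321, [-0.007, 0.1001]), (322, [-0.0108, 0.0874]), (323, [-0.0142, 0.0945]), (324, [-0.0178, 0.0915]), (325, [-0.0213, 0.0944])]
front col L board [[0.3477, 1.4683], [0.7268, 0.0918], [0.7247, 0.0859], [0.721, 0.0862], [0.7159, 0.0915], [0.7154, 0.0798], [0.728, 0.0179], [0.7268, 0.0076], [0.7251, -0.0006], [0.7212, -0.0006], [0.7163, 0.0037], [0.7128, 0.0023]]
R [[0.744, 0.0943], [0.7409, 0.0923], [0.7363, 0.0957], [0.7341, 0.0908], [0.7299, 0.0928], [0.7269, 0.0905], [0.7234, 0.0897], [0.7441, -0.0005], [0.74, 0.0006], [0.7351, 0.0042], [0.733, -0.0023], [0.728, 0.0021]]
```

Mouth centre ≈ (0.717, 0.057), riser yaw ≈ 2.4°; top board at z = 0.092 (glass over the bay). Next: grip the pull.

Run:
```python
from plant import ctrl
from h import *
import pickle
i,d,s=pickle.load(open("w7.pkl","rb")); px=lambda u,v:(180+u/2.1,20+v/2.1)
print("pull",[onz(i,px(*q),.05,True).round(4) for q in((263,168),(321,168),(261,302),(319,302))],"panel",[onz(i,px(*q),.04,True).round(4) for q in((190,291),(390,293))])
s=ctrl.get_state();go(s,.441,-.032,.12,3.6);go(s,.441,-.032,.021,3.6)
```

```text
pull [array([ 0.4275, -0.0458,  0.05  ]), array([ 0.4255, -0.0196,  0.05  ]), array([ 0.49  , -0.0424,  0.05  ]), array([ 0.4879, -0.0152,  0.05  ])] panel [array([ 0.489 , -0.0778,  0.04  ]), array([0.4824, 0.0193, 0.04  ])]
row [ 6.44 -0.4   8.77] [ 0.0003 -0.0033  0.0154]
row [ 6.41 -0.4  18.67] [ 0.0003 -0.0033  0.0154]
```

```bash
python3 -m crank '[[4,-0.4,2,0,-0.003,0.015],[6.4,-0.4,6,0,-0.003,0.015],[6.4,-0.4,9,0,-0.003,0.015],[6.4,-0.4,12,0,-0.003,0.015],[6.4,-0.4,12,0,-0.003,0.015],[6.4,-0.4,12,0,-0.003,0.015],[6.4,-0.4,12,0,-0.003,0.015]]' 1
python3 - <<'E'
from plant import ctrl
from h import *
s=ctrl.get_state();go(s,.441,-.0318,.021,3.6)
E
```

```text
time: 17.15
eef_pos: [0.4432, -0.0325, 0.0905]
tcp_rot: [-0.032, 0.999, -0.001, 0.002]
contact_force: [1.5, 0.5, 0.3]
opening: 1.0
finger_force: 0.0
row [0.24 0.09 6.95] [-0.0014  0.0046  0.0006]
```

```bash
python3 -m crank '[[0.1,0.08,2,0,0.003,0],[0.1,0.08,4,0,0.003,0],[0.1,0.08,5.5,0,0.003,0],[0.1,0.08,6.5,0,0.003,0],[0.1,0.08,6.95,0,0.003,0],[0.1,0.08,6.95,0,0.003,0],[0.1,0.08,6.95,0,0.003,0],[0.1,0.08,6.95,0,0.003,0]]' 1
python3 -m crank '[[0,0,0,0,0,0],[0,0,0,0,0,0],[0,0,0,0,0,0],[0,0,0,0,0,0],[0,0,0,0,0,0],[0,0,0,0,0,0],[0,0,0,0,0,0],[0,0,0,0,0,0]]' 0 40
python3 - <<'E'
from plant import ctrl
from h import *
s=ctrl.get_state();print(s["eef_pos"])
i=ctrl.camera_info("wrist"); p,d=ctrl.read_camera("wrist"); cv2.imwrite("pics/w8.png",p)
try:
  a=card(p,i,"yellow",.066,(200,200,440,330)); print(a)
except Exception as e: print(e)
y=2.4; e=np.array([np.cos(np.radians(y)),np.sin(np.radians(y))])
m=np.array([.717,.057])
for b in(.17,.09,.046): g=m-b*e; print(b,g); go(s,*g,s["eef_pos"][2],y)
E
```

```text
time: 17.95
eef_pos: [0.4415, -0.0316, 0.0203]
tcp_rot: [-0.032, 1.0, -0.001, 0.0]
contact_force: [0.4, -0.1, 0.3]
opening: 0.999
finger_force: 0.0
time: 18.75
eef_pos: [0.4408, -0.0315, 0.0196]
tcp_rot: [-0.031, 1.0, -0.0, -0.0]
contact_force: [-1.3, -0.6, 3.7]
opening: 0.318
finger_force: 42.5
[ 0.44078559 -0.03146989  0.0195732 ]
max() iterable argument is empty
0.17 [0.54714912 0.04988114]
row [-1.113e+01  7.450e+00 -1.000e-02] [-0.0005 -0.001   0.0211]
0.09 [0.62707895 0.05323119]
row [-19.13   7.28  -0.02] [-0.0005 -0.001   0.0211]
0.046 [0.67104035 0.05507372]
row [-23.52   7.19  -0.03] [-0.0005 -0.001   0.0211]
```

```bash
python3 -m crank '[[0,0,0,0,0,0],[-0.2,0.3,0,0,0,0.001],[-0.6,0.75,0,0,0,0.002],[-1.1,1.4,0,0,0,0.004],[-1.7,2.2,0,0,0,0.006],[-2.3,2.95,0,0,0,0.008],[-2.9,3.7,0,0,0,0.01],[-3.5,4.45,0,0,0,0.012],[-4.05,5.1,0,0,0,0.015],[-4.5,5.65,0,0,0,0.017]]' 0 100
python3 -m crank '[[-0.4,0.5,0,0,0,0.001],[-0.75,1,0,0,0,0.002],[-1.1,1.5,0,0,0,0.003],[-1.35,1.8,0,0,0,0.004],[-1.43,1.91,0,0,0,0.004],[-1.43,1.91,0,0,0,0.004],[-1.43,1.91,0,0,0,0.004],[-1.43,1.91,0,0,0,0.004]]'
python3 - <<'E'
from plant import ctrl
from h import *
s=ctrl.get_state();print(s["eef_pos"])
i=ctrl.camera_info("wrist"); p,d=ctrl.read_camera("wrist"); cv2.imwrite("pics/w9.png",p); p2,d2=ctrl.read_camera("top"); cv2.imwrite("pics/t9.png",p2); p3,_=ctrl.read_camera("scene"); cv2.imwrite("pics/s9.png",p3)
a=np.zeros((600,800,3),np.uint8); a[:310,:]=cv2.resize(p,(800,500))[190:500]; a[310:600,:400]=cv2.resize(p3[150:295,180:380],(400,290)); a[310:600,400:]=cv2.resize(p2[85:230,230:430],(400,290)); cv2.imwrite("pics/c9.png",a)
it=ctrl.camera_info("top")
try: b=card(p2,it,"yellow",.066,(270,130,345,215),False); print(b,onz(it,b["dot"],.066))
except Exception as e: print(e)
m=np.array([.717,.057]);y=2.4; e=np.array([np.cos(np.radians(y)),np.sin(np.radians(y))])
for b in(.222,.13,.047): g=m-b*e; go(s,*g,s["eef_pos"][2],y)
E
```

```text
time: 19.8
eef_pos: [0.4819, 0.0268, 0.0197]
tcp_rot: [-0.023, 1.0, -0.001, -0.001]
contact_force: [-5.7, -6.7, 9.0]
opening: 0.312
finger_force: 99.1
time: 20.6
eef_pos: [0.4954, 0.0465, 0.0197]
tcp_rot: [-0.021, 1.0, -0.001, -0.001]
contact_force: [-4.1, -4.4, 6.7]
opening: 0.311
finger_force: 99.3
[0.4953743  0.04648167 0.01972992]
{'card': (629.4, 55.4, 0.27, 98.2, 46.2), 'outer': (627.7, 57.0, 0.33, 123.7, 64.2), 'dot': (np.float64(303.04), np.float64(175.6))} [0.62877664 0.05691449 0.066     ]
row [ 0.01  0.12 -0.  ] [-0.002  -0.0019 -0.0006]
row [-9.19  0.13 -0.02] [-0.002  -0.0019 -0.0006]
row [-17.49   0.13  -0.03] [-0.002  -0.0019 -0.0006]
```

```bash
python3 -m crank '[[-0.3,0.05,0,0.001,0.001,0],[-0.8,0.12,0,0.001,0.001,0],[-1.7,0.12,0,0.001,0.001,0],[-2.7,0.12,0,0.001,0.001,0],[-3.7,0.12,0,0.001,0.001,0],[-4.7,0.12,0,0.001,0.001,0],[-5.6,0.12,0,0.001,0.001,0],[-6.3,0.12,0,0.001,0.001,0],[-6.8,0.12,0,0.001,0.001,0],[-7,0.12,0,0.001,0.001,0]]'
python3 -m crank '[[0,0,0,0,0,0],[0,0,0,0,0,0]]'
python3 - <<'E'
from plant import ctrl
from h import *
s=ctrl.get_state()
p,d=ctrl.read_camera("top"); it=ctrl.camera_info("top")
try: b=card(p,it,"yellow",.066,(270,110,345,205),False); print(b,onz(it,b["dot"],.066), s["eef_pos"]+[.134,.0105,0])
except Exception as e: print(e)
m=np.array([.717,.057]);y=2.4; e=np.array([np.cos(np.radians(y)),np.sin(np.radians(y))])
for b in(.07,.047): g=m-b*e; go(s,*g,s["eef_pos"][2],y)
E
```

```text
time: 21.75
eef_pos: [0.562, 0.052, 0.0197]
tcp_rot: [-0.022, 1.0, -0.001, -0.006]
contact_force: [-18.3, -0.9, 19.5]
opening: 0.31
finger_force: 100.5
time: 21.95
eef_pos: [0.5622, 0.052, 0.0197]
tcp_rot: [-0.022, 1.0, -0.001, -0.005]
contact_force: [-14.8, -0.2, 15.7]
opening: 0.313
finger_force: 100.2
{'card': (695.0, 64.4, 45.75, 18.0, 18.0), 'outer': (817.8, -84.2, -0.67, 3.8, 0.0), 'dot': (np.float64(301.0), np.float64(157.28571428571428))} [0.69576147 0.0644086  0.066     ] [0.6961865  0.06251835 0.01973723]
row [-8.49 -0.16 -0.09] [-0.0009 -0.0109  0.0017]
row [-10.79  -0.17  -0.12] [-0.0009 -0.0109  0.0017]
```

```bash
python3 -m crank '[[-0.2,-0.05,-0.05,0,0,0],[-0.6,-0.1,-0.05,0,-0.003,0.001],[-1.3,-0.16,-0.05,0,-0.003,0.001],[-2.1,-0.16,-0.05,0,-0.003,0.001],[-3,-0.16,-0.05,0,-0.003,0.001],[-3.9,-0.16,-0.05,0,-0.003,0.001],[-4.8,-0.16,-0.05,0,-0.003,0.001],[-5.5,-0.16,-0.05,0,-0.003,0.001],[-6,-0.16,-0.05,0,-0.003,0.001],[-6.2,-0.16,-0.05,0,-0.003,0.001]]'
python3 -m crank '[[0,0,0,0,0,0],[0,0,0,0,0,0]]'
python3 - <<'E'
from plant import ctrl
from h import *
s=ctrl.get_state(); m=np.array([.717,.057]);y=2.4; e=np.array([np.cos(np.radians(y)),np.sin(np.radians(y))])
for b in(.07,.047): g=m-b*e; go(s,*g,s["eef_pos"][2],y)
E
```

```text
time: 23.0
eef_pos: [0.6243, 0.053, 0.0198]
tcp_rot: [-0.021, 1.0, -0.001, -0.004]
contact_force: [-15.0, -0.9, 14.7]
opening: 0.31
finger_force: 99.8
time: 23.2
eef_pos: [0.6245, 0.0531, 0.0198]
tcp_rot: [-0.021, 1.0, -0.001, -0.003]
contact_force: [-11.0, -0.5, 11.1]
opening: 0.311
finger_force: 99.7
row [-2.25  0.01 -0.02] [-0.0009 -0.007   0.0005]
row [-4.55  0.   -0.03] [-0.0009 -0.007   0.0005]
```

```bash
python3 -m crank '[[-0.3,0,-0.03,0,0,0],[-0.9,0,-0.03,0,-0.002,0],[-1.6,0,-0.03,0,-0.002,0],[-2.3,0,-0.03,0,-0.002,0],[-2.9,0,-0.03,0,-0.002,0],[-3.4,0,-0.03,0,-0.002,0],[-3.7,0,-0.03,0,-0.002,0],[-3.9,0,-0.03,0,-0.002,0],[-3.9,0,-0.03,0,-0.002,0]]'
python3 -m crank '[[-0.1,0,0,0,0,0],[-0.2,0,0,0,0,0],[-0.2,0,0,0,0,0]]'
python3 -m crank '[[-0.1,0,0,0,0,0],[-0.2,0,0,0,0,0],[-0.2,0,0,0,0,0]]'
python3 - <<'E'
from plant import ctrl
from h import *
s=ctrl.get_state(); m=np.array([.717,.057]);y=2.4; e=np.array([np.cos(np.radians(y)),np.sin(np.radians(y))])
for b in(.047,): g=m-b*e; go(s,*g,s["eef_pos"][2],y)
E
```

```text
time: 24.1
eef_pos: [0.6635, 0.0546, 0.0198]
tcp_rot: [-0.021, 1.0, -0.0, -0.003]
contact_force: [-9.9, -0.4, 9.2]
opening: 0.314
finger_force: 99.3
time: 24.4
eef_pos: [0.6652, 0.0547, 0.0198]
tcp_rot: [-0.021, 1.0, -0.0, -0.003]
contact_force: [-12.5, 0.1, 10.1]
opening: 0.309
finger_force: 99.6
time: 24.7
eef_pos: [0.6672, 0.0548, 0.0198]
tcp_rot: [-0.021, 1.0, -0.0, -0.003]
contact_force: [-10.6, -0.1, 9.9]
opening: 0.314
finger_force: 99.6
row [-0.29  0.01 -0.  ] [-0.0009 -0.0059  0.0004]
```

```bash
for k in 1; do python3 -m crank '[[-0.1,0,0,0,0,0],[-0.2,0,0,0,0,0],[-0.2,0,0,0,0,0]]'; done
python3 -m crank '[[-0.1,0,0,0,0,0],[-0.1,0,0,0,0,0]]'
python3 -m crank '[[-0.1,0,0,0,0,0],[-0.1,0,0,0,0,0]]'
```

```text
time: 25.0
eef_pos: [0.6692, 0.0549, 0.0198]
tcp_rot: [-0.021, 1.0, -0.001, -0.003]
contact_force: [-11.5, -0.2, 9.3]
opening: 0.31
finger_force: 99.5
time: 25.2
eef_pos: [0.6701, 0.0549, 0.0198]
tcp_rot: [-0.021, 1.0, -0.0, -0.003]
contact_force: [-11.1, -0.4, 9.9]
opening: 0.316
finger_force: 99.5
time: 25.4
eef_pos: [0.6711, 0.055, 0.0198]
tcp_rot: [-0.021, 1.0, -0.0, -0.003]
contact_force: [-10.8, 0.0, 11.1]
opening: 0.313
finger_force: 99.5
```

```bash
python3 -m crank '[[-0.1,0,0,0,0,0],[-0.1,0,0,0,0,0]]'
python3 -m crank '[[-0.1,0,0,0,0,0],[-0.1,0,0,0,0,0]]'
```

```text
time: 25.6
eef_pos: [0.6714, 0.055, 0.0198]
tcp_rot: [-0.021, 1.0, -0.001, -0.004]
contact_force: [-13.8, -0.4, 11.2]
opening: 0.313
finger_force: 99.8
time: 25.8
eef_pos: [0.6713, 0.055, 0.0198]
tcp_rot: [-0.021, 1.0, -0.001, -0.006]
contact_force: [-16.8, -1.6, 14.5]
opening: 0.308
finger_force: 100.1
```

Contact with the back panel at the predicted place. Now release and look.

```bash
python3 -m crank '[[0.15,0,-0.05,0,0,0],[0.15,0,-0.05,0,0,0]]'; python3 -m crank '[[0,0,0,0,0,0],[0,0,0,0,0,0],[0,0,0,0,0,0],[0,0,0,0,0,0],[0,0,0,0,0,0]]' 1 20
python3 -m crank '[[0,0,-1,0,0,0],[0.3,0,-3,0,0,0],[1,0,-6,0,0,0],[3,0,-10,0,0,0],[7,0,-14,0,0,0],[11,0,-18,0,0,0],[15,0,-21,0,0,0],[19,0,-21,0,0,0],[20,0,-21,0,0,0],[20,0,-21,0,0,0]]'
python3 - <<'E'
from plant import ctrl
from h import *
s=ctrl.get_state();print(s["eef_pos"])
i=ctrl.camera_info("wrist"); p,d=ctrl.read_camera("wrist"); p2,d2=ctrl.read_camera("top"); p3,_=ctrl.read_camera("scene")
for n,q in(("w",p),("t",p2),("s",p3)): cv2.imwrite(f"pics/{n}f.png",q)
a=np.zeros((600,800,3),np.uint8); a[:310,:]=cv2.resize(p,(800,500))[190:500]; a[310:600,:400]=cv2.resize(p3[165:310,180:380],(400,290),interpolation=cv2.INTER_CUBIC); a[310:600,400:]=cv2.resize(p2[90:190,235:373],(400,290),interpolation=cv2.INTER_CUBIC); cv2.imwrite("pics/fin.png",a)
E
```

```text
time: 26.0
eef_pos: [0.6714, 0.055, 0.0198]
tcp_rot: [-0.021, 1.0, -0.0, -0.003]
contact_force: [-10.4, -0.2, 7.9]
opening: 0.314
finger_force: 99.1
time: 26.5
eef_pos: [0.6749, 0.0547, 0.0203]
tcp_rot: [-0.021, 1.0, -0.001, 0.002]
contact_force: [-0.1, 0.1, 0.2]
opening: 0.997
finger_force: 0.0
time: 27.5
eef_pos: [0.4735, 0.0468, 0.2308]
tcp_rot: [-0.021, 1.0, -0.001, 0.003]
contact_force: [0.0, 0.2, 0.1]
opening: 0.997
finger_force: 0.0
[0.47350519 0.04683579 0.23080595]
```

View pics/fin.png

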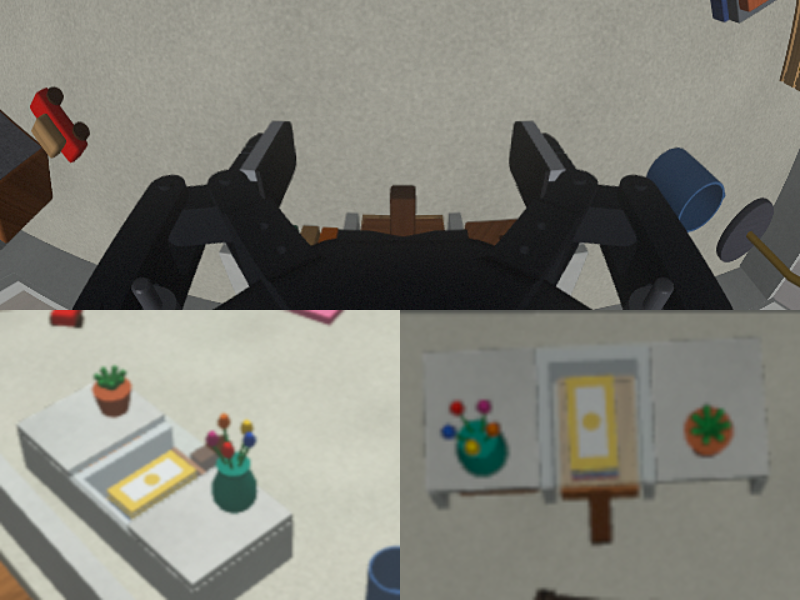

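The final composite shows the tray in the bay, panel level with the posts and only the pull standing out. The pile looks square, and the vase, succulent, car and mug are in place. One numeric check follows.

Run:
```python
from plant import ctrl
from h import *
it=ctrl.camera_info("top");p=cv2.imread("pics/tf.png")
HUE["yellow"]=(15,35)
h=cv2.cvtColor(p[105:165,285:325],cv2.COLOR_BGR2HSV).astype(int); m=((h[...,0]>15)&(h[...,0]<35)&(h[...,1]>110)).astype(np.uint8)
m=cv2.morphologyEx(m,cv2.MORPH_OPEN,np.ones((2,2)))
n,l,st,c=cv2.connectedComponentsWithStats(m); j=1+np.argmax(st[1:,4]); y,x=np.nonzero(l==j)
w=np.array([onz(it,(a+285,b+105),.066)[:2] for a,b in zip(x,y)])*1000; print("yellow top",cv2.minAreaRect(w.astype(np.float32)),"expect 805,65.5")
# side strip below the yellow: horizontal extents of reddish / bluish rows
for v in range(144,158):
    print(v,[p[v,u].tolist() for u in(290,292,294,296,298,303,308,310,312,314)])
t=cv2.imread("pics/top0.png"); dd=cv2.absdiff(p,t).max(2)
print("changed px vase/succ/mug/car/candle/books",[int((dd[a:b,c:e]>40).sum()) for a,b,c,e in((118,150,245,278),(118,145,328,355),(148,185,178,218),(158,195,422,460),(238,265,425,452),(226,288,165,222))])
```

```text
yellow top ((799.7459716796875, 62.21188735961914), (118.77908325195312, 58.042964935302734), 3.407299041748047) expect 805,65.5
144 [[110, 122, 127], [98, 118, 130], [68, 123, 138], [61, 121, 136], [61, 127, 139], [63, 117, 130], [75, 106, 111], [87, 109, 116], [98, 119, 130], [100, 120, 132]]
145 [[110, 122, 128], [98, 118, 129], [77, 101, 107], [67, 93, 98], [68, 101, 107], [74, 98, 102], [82, 93, 89], [91, 105, 109], [98, 119, 130], [100, 121, 132]]
146 [[111, 124, 129], [99, 118, 129], [86, 93, 97], [79, 86, 86], [80, 83, 82], [82, 75, 72], [88, 79, 74], [95, 100, 104], [99, 119, 131], [100, 121, 132]]
147 [[112, 126, 131], [99, 118, 131], [87, 90, 105], [82, 74, 86], [80, 74, 85], [75, 72, 85], [77, 79, 94], [86, 99, 113], [99, 120, 131], [99, 121, 132]]
148 [[112, 126, 131], [98, 117, 129], [81, 93, 112], [74, 79, 101], [77, 84, 103], [78, 89, 110], [82, 95, 113], [87, 105, 118], [96, 117, 128], [95, 117, 129]]
149 [[110, 123, 129], [93, 113, 125], [87, 105, 120], [87, 104, 120], [91, 111, 125], [91, 111, 124], [85, 105, 119], [79, 99, 112], [81, 103, 118], [76, 99, 116]]
150 
[... 599 characters left out ...]
5, 95, 100], [30, 47, 67], [29, 44, 65], [29, 45, 64], [35, 50, 67], [17, 33, 56], [45, 58, 73], [55, 67, 80], [58, 72, 87], [57, 70, 82]]
155 [[103, 113, 115], [69, 83, 93], [67, 79, 89], [69, 82, 91], [76, 89, 98], [17, 32, 56], [86, 99, 104], [98, 109, 113], [100, 112, 115], [101, 113, 116]]
156 [[114, 124, 124], [113, 123, 124], [112, 123, 123], [114, 123, 124], [113, 124, 124], [18, 32, 56], [111, 121, 122], [115, 125, 125], [114, 124, 124], [116, 126, 126]]
157 [[116, 126, 126], [117, 127, 127], [117, 127, 127], [117, 127, 127], [117, 127, 127], [17, 33, 56], [109, 118, 119], [117, 127, 127], [116, 126, 126], [117, 126, 126]]
changed px vase/succ/mug/car/candle/books [0, 0, 0, 0, 0, 0]
```

```bash
python3 -c "
from plant import ctrl
print(ctrl.sign_off())"
```

```text
the job is handed in; nothing more can be done
None
```

The yellow and blue tins are stacked on the red one, and the loaded tray is fully home in the middle bay. The pile measured square to about 1 mm before the slide and still looked square after. The gripper has let go, nothing else was disturbed, and the job was handed in at about 28 s.

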